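# Post a scrapped head-tube ring through the reject box's spring flap

## Task

The short ring on the shelf of the reject box has failed inspection: scrap it. Push the box's self-closing flap inward with one finger and, while that finger keeps it open, push the ring along the shelf and over the sill with the other finger until it drops inside; then draw back so that the flap swings shut. Only push the ring, never lift it, do not use it to shove the flap open, and leave the tall shell beside it standing where it is.

Things in the scene. Friction and masses are not known exactly. Their poses are not given: they have to be found in the camera images.
- sill (a point): Middle of the reject box's sill: the edge, 120 mm above the bench, where the level loading shelf ends and the opening begins. x is level, square to the sill, pointing from the shelf in through the flap; y runs along the sill; z up. Shelf: x -150 to 0, flush with the sill, 12 mm high guards at its ends (y +-120), no front edge. Past the sill is a free drop of 117 mm to the box floor.
- reject_box: The box: grey sheet steel bolted to the bench, 240 mm wide (y), reaching from 150 mm before the sill (shelf over a locked drawer) to 166 mm past it, 221 mm tall at the back. Origin on the bench straight under sill, same axes. Its x axis is turned 0.95 to 1.65 rad from the robot's forward axis: shelf to the robot's right, flap to its left.
- flap (a joint): Opening angle of the flap, rad: 0 shut, grows as it is pushed inward, stop at 0.95. Bare 3 mm aluminium plate with a dark edge strip, 228 mm wide, 160 mm long, between two cheeks 234 mm apart. Shut, it slopes up at 38 deg from its free edge at the sill to its hinge and faces the shelf, open above. Springs shut it: about 1 N at the free edge starts it, about 5 N, at fingertip height, holds it wide open.
- flap_edge (a point): Middle of the flap's free lower edge (moves with the flap). Shut, it lies on the sill line; pushed, it swings inward and down about hinge, and hangs straight below the hinge at 0.91 rad.
- hinge (a point): Middle of the flap's hinge, a 10 mm round barrel along y at the flap's top edge: 126 mm past and 98.5 mm above the sill. Axes as sill. Behind it a flat top strip, 3 mm higher, runs 40 mm to the back of the box. Low fingers coming from the shelf can go in until they are just short of it.
- ring_center (a point): Centre (half-way up) of the short ring to be scrapped: plain turned steel ring standing on end on the shelf, 46 mm outside diameter, 36 mm bore, 30 mm tall, about 0.12 kg. It starts with its centre 55 to 80 mm before the sill and 42 to 55 mm to one side of the shelf's middle; the tall shell is on the other side.
- shell_center (a point): Centre (half-way up) of the tall bottom-bracket shell that stays: bare steel tube standing on end on the shelf, 41 mm diameter, 68 mm tall, 0.19 kg, at least 84 mm from the ring along the sill.

How it is judged (in metres and radians):
On the way, in this order (a step that is already met when the one before it is completed fails the run):
1. a finger pushes the flap open while the ring still stands on the shelf (value of joint flap above 0.15 rad and contact force between the fingers and flap above 0.3 N and x of ring_center in the frame of sill below 0 m and z of ring_center in the frame of sill above 0.01 m), for 0.05 s.
2. the ring drops in while the finger still keeps the flap open (z of ring_center in the frame of sill below -0.03 m and x of ring_center in the frame of sill between -0.15 and 0.166 m and value of joint flap above 0.15 rad and contact force between the fingers and flap above 0.3 N), for 0.1 s.
At the end, for the whole second after the job is handed in: The ring lies at rest inside the box (centre at least 50 mm below the sill and within the box's walls), the flap has swung shut (under 0.05 rad), and the tall shell still stands upright within 15 mm of where it was (z of ring_center in the frame of sill below -0.05 m and x of ring_center in the frame of sill between -0.15 and 0.166 m and y of ring_center in the frame of sill between -0.12 and 0.12 m and linear speed of ring below 0.03 m/s and value of joint flap below 0.05 rad and angle between shell_center's own z axis and vertical below 0.1 rad and distance of shell_center from where it was at the start of the episode below 0.015 m); the robot touches nothing.
It fails at once if the ring is lifted off the shelf (more than 12 mm) (z of ring_center in the frame of sill above 0.027 m).
It fails at once if the ring is pressed against the flap (over 1 N) while it is still on the shelf (x of ring_center in the frame of sill below -0.003 m and z of ring_center in the frame of sill above 0.01 m and contact force between ring and flap above 1 N).
It fails at once if the tall shell is pushed away (over 15 mm) or toppled (distance of shell_center from where it was at the start of the episode above 0.015 m or angle between shell_center's own z axis and vertical above 0.3 rad).
It also fails if it takes over 35 s, if anything falls off the work surface, if the arm or the gripper's body presses on something with over 40 N, if the wrist force passes 120 N, or if a joint passes its speed limit or range.

## Robot

A 7-joint arm with a two-finger parallel gripper is mounted at the origin on the work surface. World frame = base frame: x ahead of the robot, y to its left, z up, the work surface at z = 0. Lengths are in m, angles in degrees, forces in N, time in s.
With the tool pointing down it reaches from about 0.35 to 0.775 m from the base axis. Payload 3.1 kg.
Tool frame: the origin (TCP) lies on the centre line of the jaws, within the pads' length; the fingertips stand r.tips_ahead ahead of it and the grasp point (between the pads) lies 5 mm behind it (r.tips_ahead is the distance from the TCP to the fingertips, in m); z points along the fingers, y is the line along which they close (so a half turn about z gives the same grasp; the last joint's range is limited). The gripper opens to 85 mm and grips with 20 to 120 N. Pads are 22 mm wide; open, the fingers measure 114 mm over their backs; the gripper's body (76 mm by 85 mm) begins 54 mm behind the grasp point. The pads swing forward as they close: fully open they stand 13 mm farther back than shut.
Start: joints at [-74.811, 17.813, 0.802, 86.603, -0.252, 75.585, -1.558], TCP at [0.166, 0.524, 0.245] pointing down, gripper open.
Joint ranges: [-154.91, 154.91], [-16.99, 109.72], [-72.82, 74.43], [7.12, 147.25], [-82.49, 262.49], [11.32, 116.49], [-174.64, 174.64]. Speed limits (degrees/s): [159.86, 159.86, 180, 180, 180, 180, 180].

## Interface

Orientations are given as a 3x3 rotation matrix whose columns are the frame's x, y, z axes.
In Python, from bench import r, optics, workorder gives the robot as it stands.
- The arm moves only by the tool send_rows, never from a script. Its arguments are lists of equal length, an entry for each row: "delta_pos": the shift along the tool's x, y, z normalised to -1 to 1, where 1 is 0.2 m, a list of three; "twist": the turn about the tool's z normalised to -1 to 1, where 1 is 90 degrees; "hand": the gripper command: -1 is shut, 1 is fully open, values between are in proportion. A call has 1 to 8 rows; each row is the pose to reach, as a shift and turn from the pose commanded when the call began, along the tool's axes at that moment; what a row does not reach only later rows make up. A row lasts 1/8 s, in which the tool goes at most 62.5 mm and 10.7 degrees, less where a joint would pass 70% of its speed; a pose out of reach is approached as far as the arm can. A call with a number of a shift or a turn outside -1 to 1 is refused whole. A call with a gripper value outside its range is refused whole. The fingers move at their own pace and stop on an object; "force" is the grip in N (left out, the last holds). Time passes only in rows, so rows that repeat a pose let the fingers close. It gives the time, the measured TCP pose, the force, the opening and the grip force at its end, in the units of the state.
- r.sense(): the state, without advancing time (a new reading comes with each control period).
- optics.get_image(name): name is "scene" or "top" or "wrist"; returns a dict with "pixels" (400x640x3 uint8, blue, green, red), "depth" (400x640 float32, m along the optical axis (not along the pixel's ray), 0 where there is no reading), "camera_matrix" (3x3 intrinsics, pixels), "origin" and "orientation" of the camera in the world. Camera axes: x right, y down, z forward; pixel columns grow to the right and rows downward; lengths in m; the calibration is good to about 2 mm. A picture is of the moment at which its call begins.
- workorder.hand_in(): hands the job in; it is judged then, once.
The state is a dict: "t": time; "q": joint angles; "joint_velocities": joint speeds; "effort": joint torques, N m; "eef_pos": TCP position; "eef_rot": TCP orientation; "ft_force": force on the tool from outside, world axes, zero at the start; "torque": the same for the moment, N m; "opening": finger opening in m; "finger_force": force on a finger pad.
Only numpy, scipy, OpenCV 4.12 (cv2) and the standard library are available. Lean on these libraries where they do the work, as an engineer would, in place of code of your own. Each camera call takes 0.05 s, during which the arm holds its last target. There are 200 camera calls.

## Working session

There is one attempt and no reset: what is moved stays moved. The work goes in short steps, Python scripts to look and compute and a tool call to move; the robot and the scene stay as the last step left them, time stands still between calls to the robot, and variables do not carry over. Pictures are saved under pics/ and viewed, at most 10 in all, crops included, and the job is handed in when it is done.

Besides the shell and the picture viewer there is one more tool, called after "Call:" in YAML: its name, and indented under it one key for each argument. send_rows: Moves the arm, as the interface text tells. Its arguments: {"type":"object","properties":{"delta_pos":{"type":"array"},"twist":{"type":"array"},"hand":{"type":"array"},"force":{"type":"number"}},"required":["delta_pos","twist","hand"]}

```bash
mkdir -p pics; ls; cat > h.py <<'E'
import numpy as np, cv2
from bench import r, optics, workorder
def shot(n,f):
    d=optics.get_image(n); cv2.imwrite('pics/'+f+'.png',d['pixels']); np.savez('/tmp/'+f,**d); return d
def cloud(d):
    K=d['camera_matrix'];z=d['depth'];v,u=np.mgrid[:z.shape[0],:z.shape[1]]
    p=np.stack([(u-K[0,2])/K[0,0]*z,(v-K[1,2])/K[1,1]*z,z],-1)
    return p@np.array(d['orientation']).T+np.array(d['origin'])
E
python3 - <<'E'
from h import *
s=r.sense();print(s['t'],s['eef_pos'],s['eef_rot'],s['opening'],r.tips_ahead,s['ft_force'])
for n in ['top','scene']:
    d=shot(n,n+'0');print(n,d['origin'],np.round(d['orientation'],3).tolist(),d['camera_matrix'][0])
E
```

```text
pics
0.0 [0.1658838  0.52365607 0.24419871] [[-9.53321354e-01  3.01956956e-01 -6.25911743e-04]
 [ 3.01957590e-01  9.53318606e-01 -2.29124394e-03]
 [-9.51637345e-05 -2.37329058e-03 -9.99997179e-01]] 0.08542577495378789 0.014 [-0.17817928 -0.1666781   0.70220109]
top [0.45342665 0.03352793 0.77580021] [[0.018, -0.988, 0.155], [-0.999, -0.012, 0.041], [-0.038, -0.156, -0.987]] [399.12103459   0.         325.31072307]
scene [0.95436923 0.21447226 0.61324708] [[-0.429, 0.667, -0.609], [0.903, 0.319, -0.287], [0.003, -0.673, -0.74]] [377.49467904   0.         315.00911316]
```

View pics/top0.png

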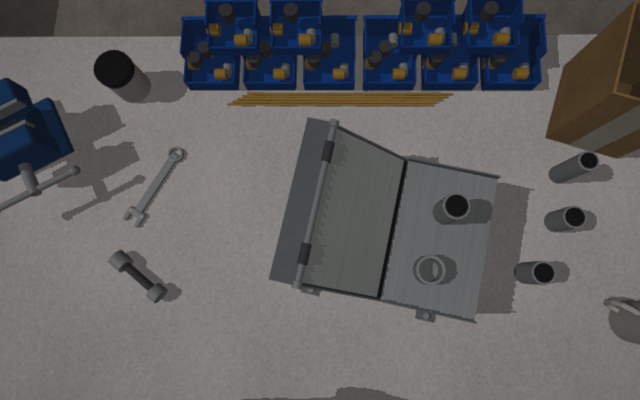

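View pics/scene0.png

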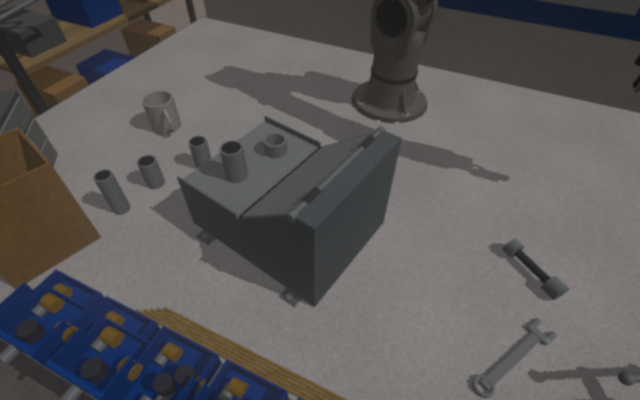

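Top view: the sill (dark strip) runs from (405,160) to (381,297), with the flap to the left and the shelf to the right. The ring is at (430,269), nearer the robot, and the shell at (456,206).

```bash
python3 - <<'E'
from h import *
d=dict(np.load('/tmp/top0.npz'));P=cloud(d);
z=P[...,2]
def at(u,v,h):
    K=d['camera_matrix'];q=d['orientation']@np.array([(u-K[0,2])/K[0,0],(v-K[1,2])/K[1,1],1]);return d['origin']+q*(h-d['origin'][2])/q[2]
for u,v in [(420,200),(400,260),(470,280),(350,200),(384,290),(404,165)]: print(u,v,np.round(P[v,u],4))
# flap plane fit / shelf plane fit -> intersection line
def fit(poly):
    m=np.zeros(z.shape,np.uint8);cv2.fillPoly(m,[np.array(poly)],1);q=P[(m>0)&(d['depth']>0)];c=q.mean(0);n=np.linalg.svd(q-c,full_matrices=False)[2][2];n*=np.sign(n[2]);print('plane',n,c,((q-c)@n).std());return n,c
n1,c1=fit([(413,170),(432,175),(418,240),(400,240)])
n2,c2=fit([(345,150),(395,165),(375,285),(318,275)])
dr=np.cross(n1,n2);dr/=np.linalg.norm(dr)
print('slope',np.degrees(np.arccos(n1@n2)),'dir',dr)
p=np.linalg.lstsq(np.array([n1,n2,dr]),np.array([n1@c1,n2@c2,dr@c1]),rcond=None)[0];print('line pt',p)
# cheeks/shelf corners at z=.12(+.012 guards)
for n,u,v,h in [('silltop',405,160,.12),('sillbot',381,297,.12),('c1',498,177,.132),('c2',476,320,.132),('hA',335,124,.2185),('hB',297,285,.2185)]: print(n,at(u,v,h))
# objects: points by height
roi=np.zeros(z.shape,bool);roi[170:300,405:490]=1
for nm,lo,hi in [('ring',.145,.156),('shell',.18,.195)]:
    m=roi&(z>lo)&(z<hi)
    q=P[m]; (c,rad)=cv2.minEnclosingCircle(q[:,:2].astype(np.float32));print(nm,m.sum(),c,rad,z[m].max(),np.median(q,0))
    if nm=='ring':
        m[:235]=0;q=P[m];print(cv2.minEnclosingCircle(q[:,:2].astype(np.float32)))
im=cv2.resize(d['pixels'][110:330,270:510],None,fx=2.5,fy=2.5,interpolation=cv2.INTER_CUBIC);cv2.imwrite('pics/top0c.png',im)
E
```

```text
420 200 [ 0.5739 -0.0961  0.1195]
400 260 [ 0.4746 -0.0618  0.1219]
470 280 [ 0.4448 -0.1725  0.1211]
350 200 [0.5608 0.021  0.1846]
384 290 [ 0.4265 -0.0359  0.1208]
404 165 [ 0.6311 -0.0692  0.128 ]
plane [-4.41428764e-04 -4.60194551e-03  9.99989314e-01] [ 0.56441286 -0.08893512  0.12000886] 0.0010945195118481508
plane [-0.12298324 -0.60449065  0.78706174] [0.53340063 0.00779904 0.17022292] 0.0008050275207359044
slope 37.82481873510372 dir [ 9.79800888e-01 -1.99974951e-01 -4.87766746e-04]
line pt [ 0.56934966 -0.06474694  0.12012235]
silltop [ 0.64198429 -0.07228737  0.12      ]
sillbot [ 0.41533455 -0.0311952   0.12      ]
c1 [ 0.61099744 -0.22027082  0.132     ]
c2 [ 0.3842211  -0.17586665  0.132     ]
hA [0.66732775 0.04454799 0.2185    ]
hB [0.43490839 0.09360505 0.2185    ]
ring 341 (0.5021118521690369, -0.10924627631902695) 0.06521854549646378 0.15598211868478062 [ 0.46492742 -0.11056716  0.14979801]
((0.4597220718860626, -0.10416796803474426), 0.022742385044693947)
shell 621 (0.5531874895095825, -0.13556735217571259) 0.020564517006278038 0.19244162626243833 [ 0.55269555 -0.13461252  0.18825489]
```

View pics/top0c.png

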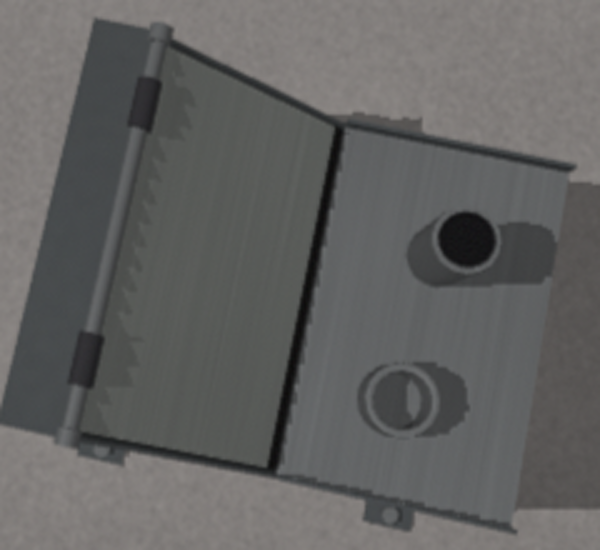

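The box's x axis points about 78.6° from world x, the sill is at about (0.5275, -0.0535), the ring at (0.460, -0.104) and the shell at (0.553, -0.135). Box-frame values are ring x -63 and y +55, and shell x -75 and y -41.

I'll line the jaws up with the box's x axis, with the ring between the open fingers. The front finger opens the flap and the rear pad pushes the ring. The first step is to travel high.

Call:
send_rows:
  delta_pos:
    - [0,0,-0.4]
    - [0,0,-0.4]
    - [-0.26,-0.28,-0.4]
    - [-0.52,-0.56,-0.4]
    - [-0.78,-0.84,-0.4]
    - [-0.78,-0.84,-0.4]
  twist: [0,0,0,0,0,0]
  hand: [1,1,1,1,1,1]

```text
t: 0.85
eef_pos: [0.2653, 0.3139, 0.3251]
eef_rot: [[-0.952, 0.305, 0.0], [0.305, 0.952, -0.001], [-0.0, -0.001, -1.0]]
ft_force: [1.1, 0.5, 0.1]
opening: 0.0854
finger_force: 0.0
```

Call:
send_rows:
  delta_pos:
    - [-0.2,-0.21,0]
    - [-0.4,-0.42,0]
    - [-0.6,-0.63,0]
    - [-0.78,-0.84,0]
    - [-0.78,-0.84,0]
    - [-0.78,-0.84,0]
  twist: [0,0,0,0,0,0]
  hand: [1,1,1,1,1,1]

```text
t: 1.6
eef_pos: [0.3616, 0.1103, 0.325]
eef_rot: [[-0.953, 0.302, -0.001], [0.302, 0.953, 0.001], [0.001, 0.0, -1.0]]
ft_force: [0.2, 0.2, 0.2]
opening: 0.0855
finger_force: 0.0
```

Call:
send_rows:
  delta_pos:
    - [-0.2,-0.21,0]
    - [-0.4,-0.42,0]
    - [-0.6,-0.63,0]
    - [-0.78,-0.84,0]
    - [-0.78,-0.84,0]
    - [-0.78,-0.84,0]
    - [-0.78,-0.84,0]
  twist: [0,0,0,0,-0.069,-0.069,-0.069]
  hand: [1,1,1,1,1,1,1]

```text
t: 2.48
eef_pos: [0.4602, -0.0954, 0.325]
eef_rot: [[-0.981, 0.195, -0.001], [0.195, 0.981, 0.001], [0.001, 0.001, -1.0]]
ft_force: [-0.2, 0.5, 0.2]
opening: 0.0853
finger_force: 0.0
```

```bash
python3 - <<'E'
from h import *
s=r.sense();print(s['eef_pos'],s['q'],r.tips_ahead)
d=shot('wrist','w1');P=cloud(d);z=P[...,2]
R=s['eef_rot'];T=(P-s['eef_pos'])@R
m=(d['depth']>0)&(T[...,2]<.04)&(T[...,2]>-.05)
if m.any():
  q=T[m];print('finger pts',q.min(0),q.max(0))
  for sg in(1,-1):
    a=q[q[:,1]*sg>0]
    if len(a):print(sg,len(a),a.min(0),a.max(0))
ex=np.array([.1977,.9803]);S=np.array([.5275,-.0535]);B=np.stack([(P[...,:2]-S)@ex,(P[...,:2]-S)@np.array([-ex[1],ex[0]])],-1)
m=(z>.145)&(z<.156)&(abs(B[...,0]+.063)<.035)&(abs(B[...,1]-.054)<.035)
if m.any():
  q=P[m][:,:2].astype(np.float32);print('ring',m.sum(),cv2.minEnclosingCircle(q))
m=(z>.18)&(z<.195)&(B[...,0]<-.03)&(B[...,1]<0);
if m.any(): print('shell',m.sum(),cv2.minEnclosingCircle(P[m][:,:2].astype(np.float32)))
d=shot('scene','s1')
E
```

```text
[ 0.46020241 -0.0953992   0.32496461] [-30.2571119    7.4559529   45.53881737  90.72358596  -5.37659392
  84.11489814  94.373045  ] 0.014
finger pts [-0.01277834 -0.07461533 -0.04999999] [0.01335616 0.07505671 0.00331783]
1 6613 [-0.01277834  0.03709465 -0.04999999] [0.01335616 0.07505671 0.00331783]
-1 6602 [-0.01273709 -0.07461533 -0.04999842] [ 0.01320702 -0.03652161  0.00287395]
ring 779 ((0.4603322148323059, -0.10599615424871445), 0.022912316024303436)
shell 1540 ((0.5541664361953735, -0.13724485039710999), 0.02088591270148754)
```

View pics/w1.png

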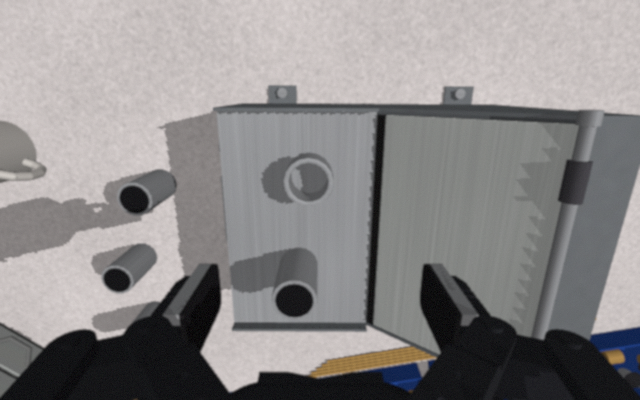

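View pics/s1.png

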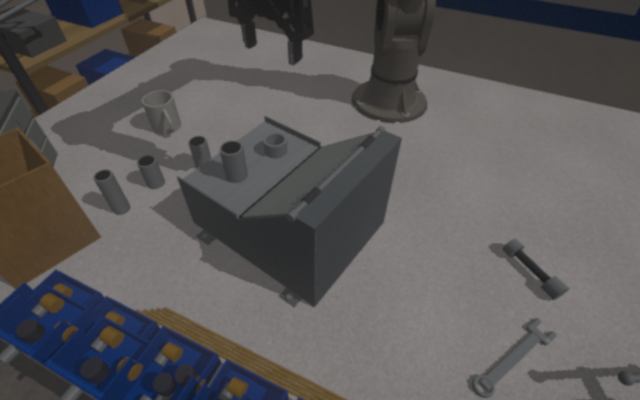

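Wrist view: ring at (308,181), shell at (295,298), flap to the right, and the fingers straddle the ring along box x. When open, the tips are only about 3 mm ahead of the TCP. Next I descend to a tip height of about 8 mm.

Call:
send_rows:
  delta_pos:
    - [-0.009,-0.02,0.2]
    - [-0.009,-0.02,0.4]
    - [-0.009,-0.02,0.6]
    - [-0.009,-0.02,0.75]
    - [-0.009,-0.02,0.85]
    - [-0.009,-0.02,0.92]
    - [-0.009,-0.02,0.97]
    - [-0.009,-0.02,0.97]
  twist: [0,0,0,0,0,0,0,0]
  hand: [1,1,1,1,1,1,1,1]

```text
t: 3.58
eef_pos: [0.4609, -0.1015, 0.131]
eef_rot: [[-0.98, 0.197, -0.001], [0.197, 0.98, 0.0], [0.001, -0.0, -1.0]]
ft_force: [0.5, -0.2, -0.2]
opening: 0.0851
finger_force: 0.0
```

```bash
python3 - <<'E'
from h import *
s=r.sense();print(s['t'],s['eef_pos'],s['ft_force'])
a=shot('scene','s2')['pixels'][60:230,150:420];b=shot('wrist','w2')['pixels']
a=cv2.resize(a,None,fx=2,fy=2);b=cv2.resize(b,None,fx=.84,fy=.84)
o=np.zeros((600,800,3),np.uint8);o[:a.shape[0]//1,:a.shape[1]]=a[:600];
b=b[:260];o[340:600,:b.shape[1]]=b;cv2.imwrite('pics/c2.png',o)
E
```

```text
3.575 [ 0.46086122 -0.10147578  0.13103564] [ 0.49105539 -0.15024004 -0.19696029]
```

View pics/c2.png

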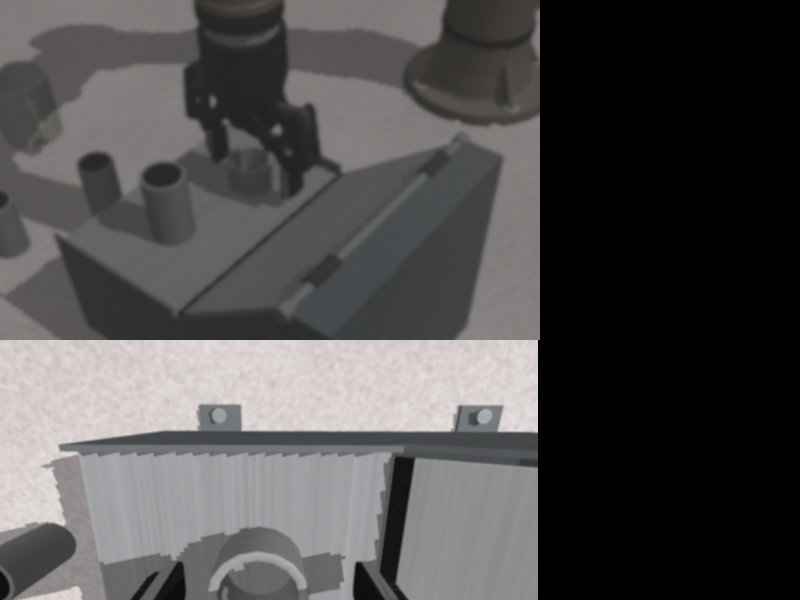

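The ring sits between the fingers, clear of both, and the front finger is just at the sill. Next I push along +y (box x).

Call:
send_rows:
  delta_pos:
    - [0,0.04,0]
    - [0,0.08,0]
    - [0,0.13,0]
    - [0,0.18,0]
    - [0,0.23,0]
    - [0,0.28,0]
    - [0,0.33,0]
    - [0,0.33,0]
  twist: [0,0,0,0,0,0,0,0]
  hand: [1,1,1,1,1,1,1,1]

```text
t: 4.68
eef_pos: [0.4743, -0.0354, 0.1312]
eef_rot: [[-0.981, 0.195, 0.0], [0.195, 0.981, 0.001], [0.0, 0.001, -1.0]]
ft_force: [-0.9, -1.1, 2.0]
opening: 0.0856
finger_force: 1.2
```

```bash
python3 - <<'E'
from h import *
a=shot('scene','s3')['pixels'][60:230,150:420];b=shot('wrist','w3')['pixels']
a=cv2.resize(a,None,fx=2,fy=2);b=cv2.resize(b,None,fx=.84,fy=.84)
o=np.zeros((600,540,3),np.uint8);o[:340]=a;o[340:,:538]=b[40:300];cv2.imwrite('pics/c3.png',o)
E
```

```text
(no output)
```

View pics/c3.png

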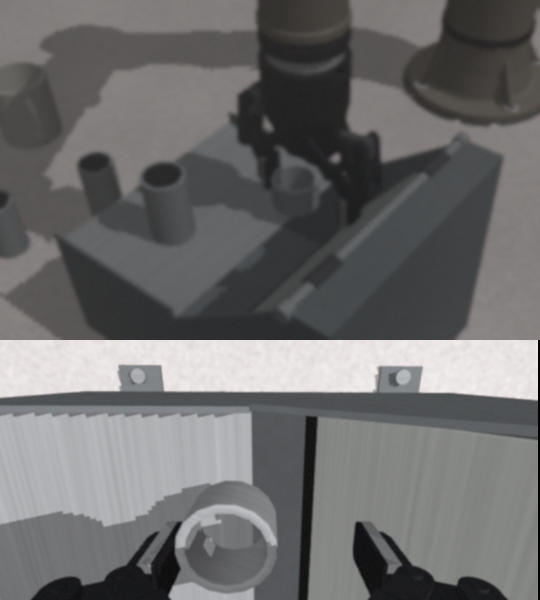

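The flap is open with the front finger on it, and the ring, touching the rear pad, overhangs the sill without touching the flap. I keep pushing.

Call:
send_rows:
  delta_pos:
    - [0,0.04,0]
    - [0,0.08,0]
    - [0,0.12,0]
    - [0,0.15,0]
    - [0,0.18,0]
    - [0,0.2,0]
    - [0,0.2,0]
    - [0,0.2,0]
  twist: [0,0,0,0,0,0,0,0]
  hand: [1,1,1,1,1,1,1,1]

```text
t: 5.78
eef_pos: [0.4804, -0.001, 0.1306]
eef_rot: [[-0.98, 0.199, -0.003], [0.199, 0.98, -0.004], [0.002, -0.005, -1.0]]
ft_force: [-2.5, -10.4, -0.6]
opening: 0.085
finger_force: 0.0
```

```bash
python3 - <<'E'
from h import *
a=shot('scene','s4')['pixels'][60:230,150:420];b=shot('wrist','w4')['pixels']
a=cv2.resize(a,None,fx=2,fy=2);b=cv2.resize(b,None,fx=.84,fy=.84)
o=np.zeros((600,540,3),np.uint8);o[:340]=a;o[340:,:538]=b[40:300];cv2.imwrite('pics/c4.png',o)
E
```

```text
(no output)
```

View pics/c4.png

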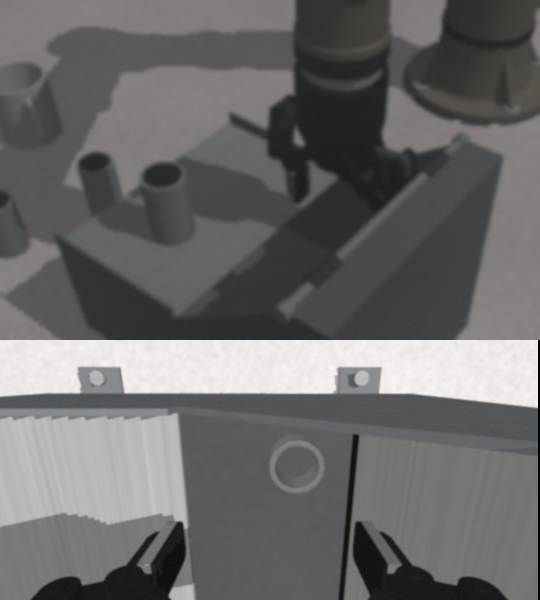

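The ring has dropped to the box floor, at (297,465) in the composite. I draw back slowly so the flap follows the finger, then lift away.

Call:
send_rows:
  delta_pos:
    - [0,-0.04,0]
    - [0,-0.08,0]
    - [0,-0.12,0]
    - [0,-0.17,0]
    - [0,-0.23,0]
    - [0,-0.3,0]
    - [0,-0.37,0]
    - [0,-0.44,0]
  twist: [0,0,0,0,0,0,0,0]
  hand: [1,1,1,1,1,1,1,1]

```text
t: 6.88
eef_pos: [0.4642, -0.0849, 0.1311]
eef_rot: [[-0.98, 0.197, -0.0], [0.197, 0.98, 0.0], [0.0, 0.0, -1.0]]
ft_force: [0.5, -0.6, -0.3]
opening: 0.0855
finger_force: 0.0
```

Call:
send_rows:
  delta_pos:
    - [0,-0.07,0]
    - [0,-0.12,0]
    - [0,-0.15,0]
    - [0,-0.15,-0.2]
    - [0,-0.15,-0.4]
    - [0,-0.15,-0.7]
    - [0,-0.15,-0.9]
    - [0,-0.15,-0.9]
  twist: [0,0,0,0,0,0,0,0]
  hand: [1,1,1,1,1,1,1,1]

```text
t: 7.88
eef_pos: [0.4607, -0.1141, 0.3145]
eef_rot: [[-0.981, 0.196, 0.007], [0.196, 0.981, -0.0], [-0.007, 0.001, -1.0]]
ft_force: [0.5, 0.7, -0.9]
opening: 0.0856
finger_force: 0.0
```

```bash
python3 - <<'E'
from h import *
s=r.sense();print(s['t'],s['eef_pos'],s['ft_force'])
d=shot('wrist','w5');P=cloud(d);z=P[...,2]
S=np.array([.5275,-.0535]);ex=np.array([.1977,.9803]);x=(P[...,:2]-S)@ex;y=(P[...,:2]-S)@np.array([-ex[1],ex[0]])
m=(z>.18)&(z<.195)&(x<-.03)&(x>-.14)&(abs(y)<.11);print('shell',m.sum(),cv2.minEnclosingCircle(P[m][:,:2].astype(np.float32)))
m=(x>.03)&(x<.1)&(y>-.05)&(y<.1)&(d['depth']>0)&(z<.23);print('flap slope',np.degrees(np.arctan(np.polyfit(x[m],z[m],1)[0])))
cv2.imwrite('pics/c5.png',d['pixels'])
E
```

```text
7.875 [ 0.46068438 -0.11405317  0.3145396 ] [ 0.51437186  0.67083994 -0.91437384]
shell 1647 ((0.5543922781944275, -0.137224480509758), 0.020914053544402122)
flap slope 37.994533515697476
```

View pics/c5.png

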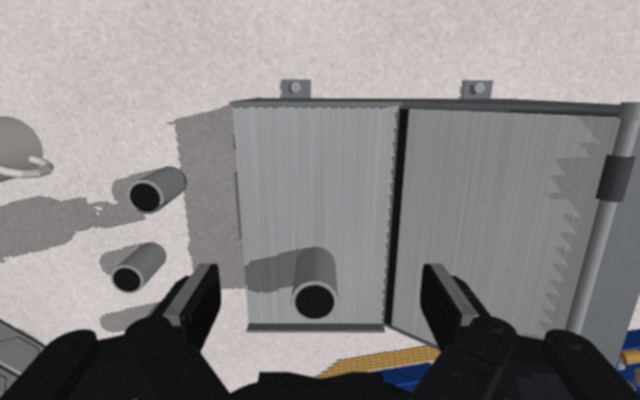

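The ring is gone from the shelf, the flap is shut (slope 38°), and the shell is unmoved at (315,300). I'm handing in.

```bash
python3 -c "
from h import *
print(workorder.hand_in())"
```

```text
the job is handed in; nothing more can be done
None
```

The ring was pushed over the sill and seen lying on the box floor, the flap swung shut (slope back at 38°), the shell did not move, and the job was handed in at about 8 s; no verdict was returned.

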